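# Refit the detector's lamp

### The arm

A 7-joint arm with a two-finger parallel gripper is mounted at the origin on the work surface. World frame = base frame: x ahead of the robot, y to its left, z up, the work surface at z = 0. Lengths are in m, angles in rad, forces in N, time in s.
With the tool pointing down it reaches from about 0.4 to 0.85 m from the base axis. Payload 4.5 kg.
Tool frame: the origin (TCP) lies on the mounting face of the last link; the fingertips stand manip.tcp_to_tips ahead of it and the grasp point (between the pads) lies 155 mm ahead of it (manip.tcp_to_tips is the distance from the TCP to the fingertips, in m); z points along the fingers, y is the line along which they close (so a half turn about z gives the same grasp; the last joint's range is limited). The gripper opens to 85 mm and grips with 20 to 120 N. Pads are 22 mm wide; open, the fingers measure 114 mm over their backs; the gripper's body (76 mm by 85 mm) begins 54 mm behind the grasp point. The pads swing forward as they close: fully open they stand 13 mm farther back than shut.
Start: joints at [1.266, 0.689, -0.195, 1.565, 0.157, 0.902, -0.215], TCP at [0.208, -0.589, 0.405] pointing down, gripper open.
Joint ranges: [-3.01, 3.01], [-0.46, 2.08], [-1.47, 1.51], [0.13, 2.56], [-1, 4.14], [0.04, 2.09], [-2.66, 2.66]. Speed limits (rad/s): [2.57, 2.57, 3.14, 3.14, 3.14, 3.14, 3.14].

### API

Orientations are given as [roll, pitch, yaw] about the fixed x, y, z axes, in that order (R = Rz(yaw) Ry(pitch) Rx(roll)).
In Python, from workcell import manip gives the robot as it stands.
- The arm moves only by the tool jog_arm, never from a script. Its argument "steps" is a list of rows, each a list of 2 entries, a list of its own where there are three numbers: the shift along the tool's x, y, z in mm, then the turn about the tool's z in rad. In form: [[[dx, dy, dz], twist], ...]. A call has 1 to 8 rows; each row is the pose to reach, as a shift and turn from the pose commanded when the call began, along the tool's axes at that moment; what a row does not reach only later rows make up. A row lasts 1/8 s, in which the tool goes at most 62.5 mm and 10.7 degrees, less where a joint would pass 70% of its speed; a pose out of reach is approached as far as the arm can. A call with a gripper value outside its range is refused whole. "hand" is the gripper command: -1 is fully open, 1 is shut, values between are in proportion, set as the call begins (left out, the last holds). The fingers move at their own pace and stop on an object; the grip force is fixed at half the most. Time passes only in rows, so rows that repeat a pose let the fingers close. It gives the time, the measured TCP pose, the force, the opening and the grip force at its end, in the units of the state.
- manip.get_obs(): the state, without advancing time (a new reading comes with each control period).
- manip.get_image(name): name is "scene" or "top" or "wrist"; returns the picture (400x640x3 uint8, blue, green, red); there is no depth.
- manip.get_calibration(name): a dict with "fx", "fy", "cx", "cy" (pixels), "rvec" (rotation vector, rad) and "tvec" (3), from world to camera coordinates, as OpenCV has them. Camera axes: x right, y down, z forward; pixel columns grow to the right and rows downward; lengths in m; the calibration is good to about 2 mm. A picture is of the moment at which its call begins: read the wrist's pose just before it. get_calibration takes no time and is no camera call; for the wrist camera it gives the pose at the moment of the call.
- manip.job_done(): hands the job in; it is judged then, once.
The state is a dict: "t": time; "joint_positions": joint angles; "dq": joint speeds; "joint_efforts": joint torques, N m; "tcp_pos": TCP position; "orientation": TCP orientation; "ft_force": force on the tool from outside, world axes, zero at the start; "ft_torque": the same for the moment, N m; "grip_width": opening from 0.0 (shut) to 1.0 (fully open); "grasp_force": force on a finger pad.
Only numpy, scipy, OpenCV 4.12 (cv2) and the standard library are available. Lean on these libraries where they do the work, as an engineer would, in place of code of your own. Each camera call takes 0.05 s, during which the arm holds its last target. There are 200 camera calls.

### The job

Refit the lamp of the detector: take the lamp holder out of its white storage block, lower it straight into the round lamp port on top of the detector so that its two pins pass through the port's two notches, push it gently down against the spring and turn it clockwise (seen from above) until you feel a pin come up firmly against the hidden, cushioned end stop and the lamp is clamped tight. Let go of it there. Do not force it at any time, nor turn on against the stop, and leave the bottle, the jar and the screwdriver alone.

Things in the scene. Friction and masses are not known exactly. Their poses are not given: they have to be found in the camera images.
- lamp: The lamp holder, 0.22 kg (0.18 to 0.29), upright; origin: centre of its underside, z up, x along its handle and pins. White round stem, 26 mm across, from z = 0 to 26 mm, its foot bevelled by 2.5 mm; two pins; a grey round flange 62 mm across from z = 26 to 32 mm; a handle bar on top. A half turn about z makes no difference.
- lamp_handle (a point): Point to grip on the lamp's bare-metal handle bar, on the lamp's axis, 55 mm above its underside (23 mm above the flange, 12 mm below the bar's top). The bar is 56 mm long (along the lamp's x), 12 mm thick (along y) and 35 mm high above the flange: take it from above across its thickness.
- lamp_pins (a point): Point on the lamp's axis between its two round steel pins, 13 mm above its underside. The pins are 7 mm thick and stick out of the stem along the lamp's +x and -x to 25 mm from the axis.
- lamp_flange (a point): Centre of the underside of the lamp's flange, 26 mm above the lamp's underside. Its height over port tells how far the lamp is in.
- rest: White storage block, 90 x 90 x 40 mm, fixed, origin at the centre of its underside. It has a round hole 55 mm wide in its middle; the lamp hangs loosely in this hole with its flange on the block's top (lamp origin 14 mm above the bench).
- detector: The detector, a white case 280 mm (x) by 220 mm (y) by 105 mm high, fixed to the bench; origin: centre of its underside, z up. On its top stands the lamp port, an aluminium collar 72 mm across and 34 mm high (its top is 139 mm above the bench), its axis at x = -60 mm, y = 0 of the detector's frame.
- port (a point): Centre of the collar's top, on the port's axis; axes as the detector's. A round hole 29 mm across with two notches, 10 mm wide, out to 28 mm from the axis along the detector's +x and -x: the lamp's x axis must be parallel to that. Flange underside above this point: 16.5 mm if the pins miss the notches and rest on the rim; 7 mm when the stem meets the contact plate; 0 when the flange strikes the collar.
- port_ramps (a point): On the port's axis, 5 mm below the collar's top, at the rim's underside. With the flange under 4.5 mm above the collar the pins pass under the rim; press to about 3 mm, then turn clockwise from above (the other way is blocked). From 22 degrees on, ramps draw the lamp down 1 mm per 18 degrees. A hidden cushioned stop for one pin, set anywhere from 43 to 77 degrees, ends the turn. Friction holds the lamp.
- contact_plate (a joint): Travel (m) of the sprung plate in the port on which the lamp's stem presses: 0 free, then 4 N to start and 2 N more per mm. About 0.004 when the flange is 3 mm above the collar, 0.0035 to 0.0056 with the lamp locked, 0.007 with the flange on the collar.
- bottle: Brown solvent bottle with a blue cap, 68 mm across, 130 mm high, upright; origin at the centre of its underside. Leave alone.
- jar: Small glass jar with a white lid, 44 mm across, 50 mm high, upright; origin at the centre of its underside. Leave alone.
- screwdriver: Screwdriver lying on the bench, x along it. Leave alone.
- interlock (a joint): Travel (m) of the lamp interlock, a soft plunger (under 1.5 N) inside the port just in front of the stop: the same pin pushes it in over the last 8 degrees of turn; 0 free, 0.003 when the pin meets the stop's cushion.
- stop_cushion (a joint): Travel (m) of the hard rubber cushion of the hidden stop, which one pin meets at the end of the turn, 23 mm from the axis: 0 free, 5 N per mm (0.12 N m of turning moment per mm). 0.3 to 1.2 mm is firmly home; 2 mm (10 N, 0.23 N m) or more is forced and would damage it.
Not all that is in view belongs to the job. Leave any green or purple look-alike of the lamp alone.

How it is judged:
On the way, in this order (a step that is already met when the one before it is completed fails the run):
1. the lamp is in the port, its pins in the notches, not yet turned (z of lamp in the frame of port below -0.0175 m and horizontal distance between lamp and port below 0.004 m and angle between the x axis of lamp and the x axis of detector, either way round below 0.25 rad), for 0.05 s.
2. the lamp is turned under the ramps up to the stop (value of joint interlock above 0.0022 m and value of joint contact_plate above 0.003 m and horizontal distance between lamp and port below 0.004 m), for 0.2 s.
At the end, for the whole second after the job is handed in: The lamp stands in the port, turned clockwise up to the stop (interlock pushed in by at least 2.2 mm of the 3 it has at the stop: within about 2 degrees of the stop), the contact plate pushed down by at least 3 mm, within 4 mm of the port's axis, upright within 3.4 degrees, at rest and released (all of step 2 and angle between lamp's own z axis and vertical below 0.06 rad and linear speed of lamp below 0.01 m/s and contact force between the fingers and lamp below 0.1 N); the robot touches nothing.
It fails at once if the lamp is forced: more than 60 N of contact force between lamp and detector (clamping alone makes about 25) (contact force between lamp and detector above 60 N).
It fails at once if the stop is forced: its cushion is squeezed by more than 2 mm (10 N) (value of joint stop_cushion above 0.002 m).
It fails at once if the bottle is disturbed (distance of bottle from where it was at the start of the episode above 0.02 m or angle between bottle's own z axis and vertical above 0.3 rad).
It fails at once if the jar is disturbed (distance of jar from where it was at the start of the episode above 0.02 m or angle between jar's own z axis and vertical above 0.3 rad).
It fails at once if the screwdriver is disturbed (distance of screwdriver from where it was at the start of the episode above 0.02 m).
It also fails if it takes over 67 s, if anything falls off the work surface, if the arm or the gripper's body presses on something with over 40 N, if the wrist force passes 120 N, or if a joint passes its speed limit or range.

## Working session

There is one attempt and no reset: what is moved stays moved. The work goes in short steps, Python scripts to look and compute and a tool call to move; the robot and the scene stay as the last step left them, time stands still between calls to the robot, and variables do not carry over. Pictures are saved under pics/ and viewed, at most 10 in all, crops included, and the job is handed in when it is done.

Besides the shell and the picture viewer there is one more tool, called after "Emit:" by a JSON object that holds its "method" and its "body", one argument or row to a line. jog_arm: Moves the arm, as the interface text tells. Its arguments: {"type":"object","properties":{"steps":{"type":"array"},"hand":{"type":"number"}},"required":["steps"]}

```bash
mkdir -p pics; cat > h.py <<'E'
import numpy as np, cv2
from workcell import manip
from scipy.spatial.transform import Rotation as R
def cam(n):
    c=manip.get_calibration(n); K=np.array([[c['fx'],0,c['cx']],[0,c['fy'],c['cy']],[0,0,1]],float)
    return K,np.array(c['rvec'],float).ravel(),np.array(c['tvec'],float).ravel()
def px2w(n,uv,z,C=None):
    K,r,t=C or cam(n); M=cv2.Rodrigues(r)[0]; o=-M.T@t
    d=M.T@np.linalg.inv(K)@np.array([uv[0],uv[1],1.]); return o+d*(z-o[2])/d[2]
def w2px(n,P,C=None):
    K,r,t=C or cam(n); return cv2.projectPoints(np.array(P,float).reshape(-1,3),r,t,K,None)[0].reshape(-1,2)
E
python3 - <<'E'
from h import *
a=manip.get_image('scene');b=manip.get_image('top')
cv2.imwrite('pics/s.png',a);cv2.imwrite('pics/t.png',b)
print(manip.get_obs(),manip.tcp_to_tips)
for n in('scene','top','wrist'):
    K,r,t=cam(n);M=cv2.Rodrigues(r)[0];print(n,K[0,0],-M.T@t,M[2])
E
```

```text
{'t': 0.1, 'joint_positions': array([ 1.26580422,  0.68990741, -0.19451807,  1.56622518,  0.15729716,
        0.90252802, -0.21509321]), 'dq': array([ 0.00115622, -0.00073754, -0.00145901, -0.00263258, -0.00102185,
        0.00050555, -0.00029537]), 'joint_efforts': array([-3.68818102e-03, -5.40609097e+01, -1.27177007e+00, -1.58987904e+01,
        9.36541823e-03,  4.39457464e-03, -3.15829539e-06]), 'tcp_pos': array([ 0.20759609, -0.58920396,  0.40396336]), 'orientation': array([-3.13991986e+00,  1.24178157e-04,  3.38870184e-01]), 'ft_force': array([0.61375931, 0.13727664, 0.15929111]), 'ft_torque': array([-0.03666597, -0.00027972, -0.00496325]), 'grasp_force': 0.0, 'grip_width': 1.0013256094838587} 0.1734
scene 416.0384412577305 [ 1.01027239 -0.29776463  0.86557228] [-0.50202783  0.22033468 -0.83631375]
top 379.6865200988179 [ 0.40465604 -0.08272728  1.05658403] [ 0.14590919  0.00123655 -0.98929722]
wrist 304.50686967733486 [ 0.27072538 -0.56746313  0.3735924 ] [-0.25496941 -0.08773837 -0.96296032]
```

View pics/s.png

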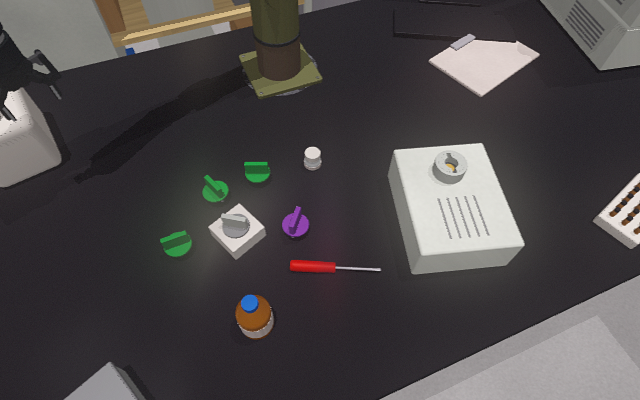

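View pics/t.png

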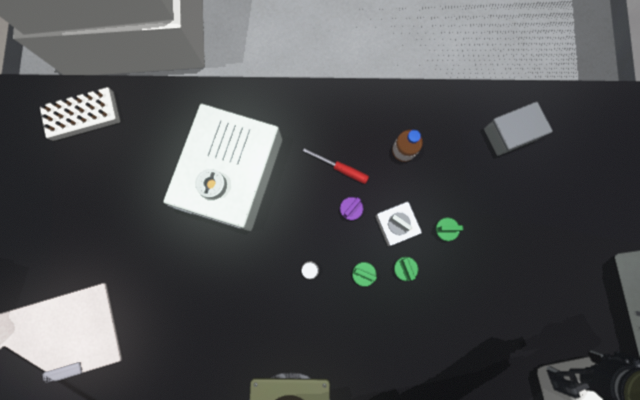

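Candidates in the top view are the grey lamp in the white block (399,223), green look-alikes at (448,229), (406,269) and (364,274), and a purple one at (351,208). By the description I choose the grey one in the white block. The port is at (211,184), and I'll check both in a close crop.

```bash
python3 - <<'E'
from h import *
b=cv2.imread('pics/t.png')
f=lambda x,y,w:cv2.resize(b[y:y+w,x:x+w],(400,400),interpolation=cv2.INTER_CUBIC)
cv2.imwrite('pics/c1.png',np.hstack([f(374,198,50),f(186,159,50)]))
print('lamp',px2w('top',(399,223),.067),px2w('top',(399,224),.04),'port',px2w('top',(211,184),.139))
# detector top corners
for p in [(201,104),(282,127),(247,229),(164,203)]: print(px2w('top',p,.105))
E
```

```text
lamp [ 0.50872759 -0.28186151  0.067     ] [ 0.50886664 -0.2872468   0.04      ] port [0.59229445 0.19412583 0.139     ]
[0.81398457 0.24248024 0.105     ]
[0.75323838 0.02712489 0.105     ]
[0.48515508 0.10773053 0.105     ]
[0.54874992 0.32087943 0.105     ]
```

View pics/c1.png

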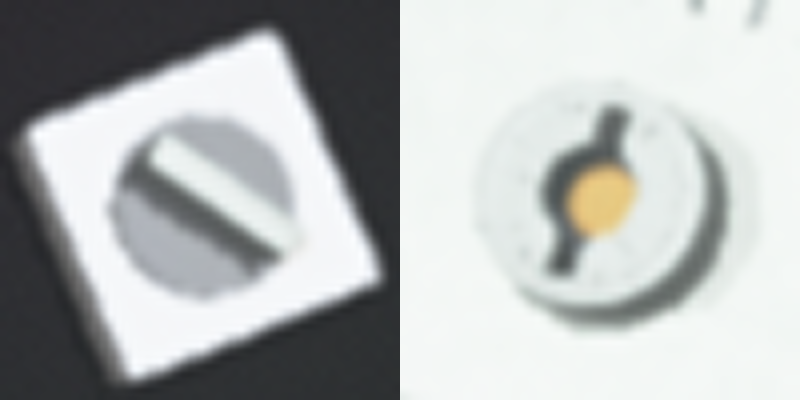

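The crop confirms the grey lamp in the white block, with its bar running from about (165,148) to (290,240). The port's notches are at (612,118) and (562,268), around a collar centred at (590,191).

```bash
python3 - <<'E'
from h import *
g=lambda p:(374+p[0]/8-.45,198+p[1]/8-.45)
q=lambda p:(186+(p[0]-400)/8-.45,159+p[1]/8-.45)
a=px2w('top',g((165,148)),.081);b=px2w('top',g((290,240)),.081);print('bar',(a+b)/2,np.linalg.norm(b-a),np.arctan2(*(b-a)[1::-1]))
print('flange',px2w('top',g((203,207)),.046))
c=[px2w('top',g(p),.04) for p in [(270,28),(382,278),(128,380),(25,128)]];print('block',sum(c)/4,[np.linalg.norm(c[i]-c[i-1]) for i in range(4)])
a=px2w('top',q((612,118)),.139);b=px2w('top',q((562,268)),.139);print('notch',(a+b)/2,np.linalg.norm(b-a),np.arctan2(*(a-b)[1::-1]))
print('collar',px2w('top',q((590,191)),.139), manip.get_obs()['orientation'])
E
```

```text
bar [ 0.51048999 -0.28676929  0.081     ] 0.04944936190548121 -2.206820243256934
flange [ 0.50979259 -0.28586662  0.046     ]
block [ 0.51188976 -0.28650431  0.04      ] [np.float64(0.090479635780118), np.float64(0.09166129858820307), np.float64(0.0924492932329667), np.float64(0.09071245445430565)]
notch [0.59565025 0.19939779 0.139     ] 0.04900708984152531 -0.26418966450995424
collar [0.59620245 0.19853178 0.139     ] [-3.13991986e+00  1.24178157e-04  3.38870184e-01]
```

Emit:
{"method": "jog_arm", "body": {
  "steps": [
    [[40,-20,0],-0.06],
    [[95,-45,0],-0.14],
    [[150,-72,10],-0.23],
    [[205,-98,20],-0.32],
    [[260,-125,35],-0.41],
    [[310,-149,45],-0.5],
    [[355,-170,55],-0.56],
    [[386,-185,64],-0.6]
  ],
  "hand": 0
}}

```text
t: 1.1
tcp_pos: [0.512, -0.2842, 0.3401]
orientation: [-3.141, -0.001, 0.943]
ft_force: [-0.3, 0.3, 0.5]
grip_width: 0.503
grasp_force: 0.0
```

Emit:
{"method": "jog_arm", "body": {
  "steps": [
    [[0,0,0],0],
    [[0,0,0],0]
  ]
}}

```text
t: 1.35
tcp_pos: [0.5096, -0.2875, 0.3404]
orientation: [-3.141, 0.002, 0.938]
ft_force: [-0.6, -1.4, -1.1]
grip_width: 0.498
grasp_force: 0.0
```

```bash
python3 - <<'E'
from h import *
o=manip.get_obs();C=cam('wrist');a=manip.get_image('wrist');print(o['tcp_pos'],o['orientation'],o['joint_positions'],o['grip_width'],o['ft_force'])
c=np.array([.510,-.2865]);u=np.array([np.cos(.935),np.sin(.935)])
P=[[*c,.081],[*(c+.028*u),.081],[*(c-.028*u),.081],[*c,.046]]
p=w2px('wrist',P,C);print(p)
cv2.imwrite('pics/w1r.png',a);np.savez('w1.npz',K=C[0],r=C[1],t=C[2])
cv2.imwrite('pics/w1.png',a)
E
```

```text
[ 0.50956054 -0.28749285  0.34040771] [-3.14074665e+00  1.55489043e-03  9.37690490e-01] [ 0.60073021  0.72761468 -0.28689679  1.74883068  0.29535697  0.70883814
 -0.47645156] 0.49800552787802554 [-0.58721197 -1.41150797 -1.10256383]
[[319.71933822 202.0187423 ]
 [319.89980802 166.47330471]
 [319.54998647 235.37436122]
 [319.73698294 191.22227695]]
```

View pics/w1.png

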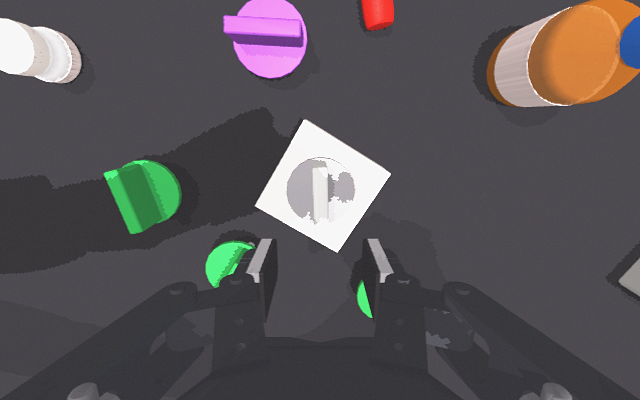

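The wrist view shows the lamp in the block with its bar at about (320,195), nearly in line with the tool, and green look-alikes beside the fingers. I'll crop closer.

```bash
python3 - <<'E'
from h import *
a=cv2.imread('pics/w1r.png');cv2.imwrite('pics/c2.png',cv2.resize(a[145:245,260:360],(600,600),interpolation=cv2.INTER_CUBIC))
E
```

```text
(no output)
```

View pics/c2.png

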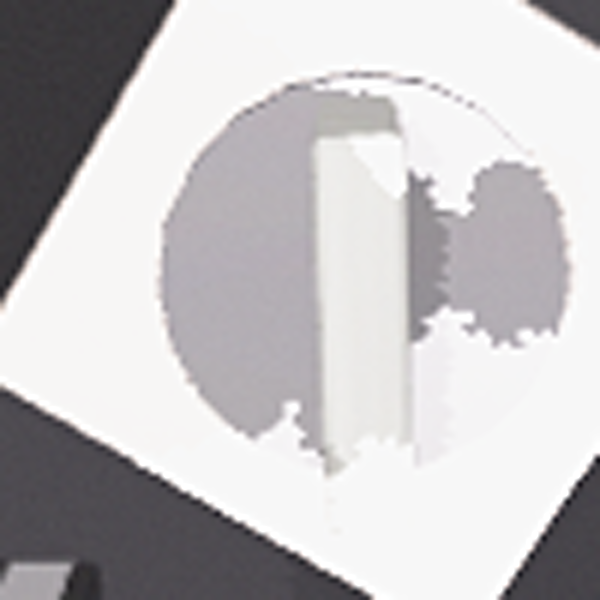

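```bash
python3 - <<'E'
from h import *
d=np.load('w1.npz');C=(d['K'],d['r'],d['t'])
g=lambda p:(260+p[0]/6-.4,145+p[1]/6-.4)
a=px2w('',g((358,133)),.081,C);b=px2w('',g((367,440)),.081,C);v=(a-b)/np.linalg.norm(a-b)
print(a,b,np.arctan2(v[1],v[0]),'centre',a-.028*v)
print('flange',px2w('',g((367,278)),.046,C), [px2w('',g(p),.046,C) for p in[(163,278),(571,278),(367,73)]])
E
```

```text
[ 0.5261077  -0.26386902  0.081     ] [ 0.5029199  -0.29760124  0.081     ] 0.9685712667584266 centre [ 0.51024633 -0.28694318  0.081     ]
flange [ 0.51089882 -0.2868276   0.046     ] [array([ 0.48638781, -0.26892402,  0.046     ]), array([ 0.53539811, -0.30472262,  0.046     ]), array([ 0.52883731, -0.26222374,  0.046     ])]
```

Emit:
{"method": "jog_arm", "body": {
  "steps": [
    [[1,0.5,30],-0.03],
    [[1,0.5,60],-0.03],
    [[1,0.5,85],-0.03],
    [[1,0.5,105],-0.03],
    [[1,0.5,116],-0.03],
    [[1,0.5,116],-0.03],
    [[1,0.5,116],-0.03]
  ]
}}

```text
t: 2.28
tcp_pos: [0.5115, -0.2867, 0.2255]
orientation: [3.14, -0.0, 0.968]
ft_force: [1.0, -0.3, -0.3]
grip_width: 0.498
grasp_force: 0.0
```

Emit:
{"method": "jog_arm", "body": {
  "steps": [
    [[0,0,0],0],
    [[0,0,0],0],
    [[0,0,0],0],
    [[0,0,0],0],
    [[0,0,0],0],
    [[0,0,0],0]
  ],
  "hand": 1
}}

```text
t: 3.02
tcp_pos: [0.5116, -0.2863, 0.2255]
orientation: [3.14, 0.0, 0.969]
ft_force: [-0.6, 0.1, 4.9]
grip_width: 0.127
grasp_force: 59.5
```

Emit:
{"method": "jog_arm", "body": {
  "steps": [
    [[0,0,-8],0],
    [[0,0,-25],0],
    [[0,0,-55],0],
    [[0,0,-90],0],
    [[0,0,-125],0],
    [[0,0,-155],0],
    [[0,0,-165],0],
    [[0,0,-165],0]
  ]
}}

```text
t: 4.03
tcp_pos: [0.5111, -0.2861, 0.39]
orientation: [3.141, 0.0, 0.969]
ft_force: [0.1, 0.5, -3.0]
grip_width: 0.131
grasp_force: 58.8
```

Emit:
{"method": "jog_arm", "body": {
  "steps": [
    [[35,-10,0],-0.1],
    [[90,-27,0],-0.25],
    [[150,-44,0],-0.4],
    [[210,-62,0],-0.55],
    [[270,-80,0],-0.7],
    [[330,-97,0],-0.85],
    [[390,-115,0],-0.98],
    [[440,-130,0],-1.1]
  ]
}}

```text
t: 5.03
tcp_pos: [0.6531, 0.1527, 0.3876]
orientation: [-3.139, -0.001, 2.075]
ft_force: [0.5, -0.4, -2.5]
grip_width: 0.129
grasp_force: 58.6
```

```bash
python3 - <<'E'
from h import *
o=manip.get_obs();print(o['joint_positions'])
y=o['orientation'][2];d=np.array([.663,.178])-o['tcp_pos'][:2]
print(y,d@[np.cos(y),np.sin(y)],d@[np.sin(y),-np.cos(y)],y-2.86)
E
```

```text
[-0.01172539  0.82060115 -0.57967447  1.41714478  0.47911057  1.0492075
 -0.18233555]
2.0745786580951884 0.01739939864876501 0.02084753942410767 -0.7854213419048115
```

Emit:
{"method": "jog_arm", "body": {
  "steps": [
    [[5,6,0],-0.16],
    [[10,12,0],-0.32],
    [[15,18,0],-0.48],
    [[17,21,0],-0.64],
    [[17,21,0],-0.79],
    [[17,21,0],-0.79],
    [[17,21,0],-0.79]
  ]
}}

```text
t: 5.9
tcp_pos: [0.6635, 0.1748, 0.3885]
orientation: [-3.14, -0.001, 2.856]
ft_force: [0.2, -0.1, -1.9]
grip_width: 0.129
grasp_force: 59.0
```

```bash
python3 - <<'E'
from h import *
o=manip.get_obs();C=cam('wrist');a=manip.get_image('wrist');print(o['tcp_pos'],o['orientation'],o['joint_positions'],o['ft_force'])
np.savez('w2.npz',K=C[0],r=C[1],t=C[2]);cv2.imwrite('pics/w2.png',a)
print(w2px('',[[.596,.198,.139]],C))
E
```

```text
[0.66347246 0.17479317 0.3885276 ] [-3.14028030e+00 -1.40192160e-03  2.85646461e+00] [ 0.03241501  0.8845426  -0.77045007  1.35733671  0.63065628  1.15199372
  0.47687338] [ 0.20306288 -0.14686893 -1.94514873]
[[326.03971465 112.629445  ]]
```

View pics/w2.png

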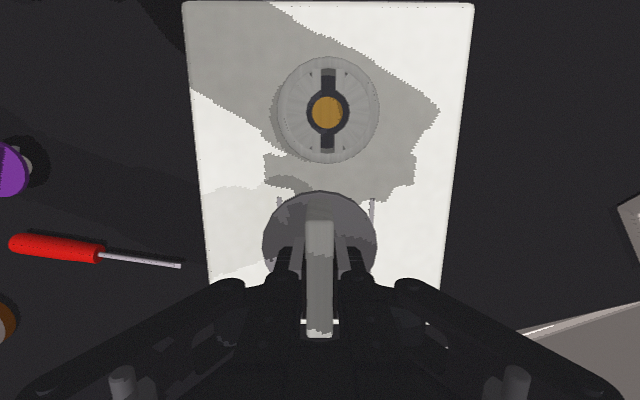

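The port is at about (327,110) with its notches vertical in the image, and the held lamp's bar is at about (320,280). I'll crop both.

```bash
python3 - <<'E'
from h import *
a=cv2.imread('pics/w2.png')
f=lambda x,y,w,h:cv2.resize(a[y:y+h,x:x+w],None,fx=4,fy=4,interpolation=cv2.INTER_CUBIC)
L=np.zeros((600,480,3),np.uint8);L[:480]=f(270,50,120,120)
c=np.hstack([L,f(280,190,80,150)]);c=np.clip(c.astype(float)*1.6,0,255).astype(np.uint8)
cv2.imwrite('pics/c3.png',c)
E
```

```text
(no output)
```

View pics/c3.png

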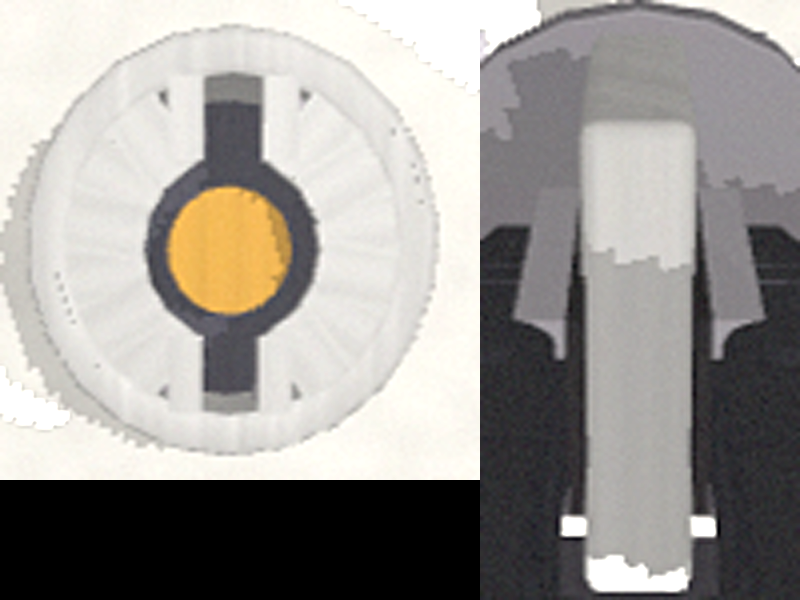

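```bash
python3 - <<'E'
from h import *
d=np.load('w2.npz');C=(d['K'],d['r'],d['t'])
tcp=np.array([0.66347,0.17479,.38853]);y=2.85646
X=np.array([np.cos(y),np.sin(y)]);Y=np.array([np.sin(y),-np.cos(y)])
g=lambda p:(270+p[0]/4-.375,50+p[1]/4-.375); q=lambda p:(280+(p[0]-480)/4-.375,190+p[1]/4-.375)
n=[px2w('',g(p),.139,C)[:2] for p in[(233.5,73),(231,413),(146,250),(319,250),(205,73),(263,73)]]
v=n[0]-n[1];c=(n[0]+n[1])/2;print('port',c,np.linalg.norm(v),np.arctan2(v[1],v[0]),'hole',(n[2]+n[3])/2,np.linalg.norm(n[2]-n[3]),np.linalg.norm(n[4]-n[5]))
print('in tool',(c-tcp[:2])@X,(c-tcp[:2])@Y)
for z in(.240,.244):
    b=[px2w('',q(p),z,C)[:2] for p in[(638.5,123),(638.5,591),(583,150),(694,150)]];v=b[0]-b[1];m=(b[0]+b[1])/2-tcp[:2]
    print('bar',np.linalg.norm(v),np.linalg.norm(b[2]-b[3]),np.arctan2(v[1],v[0]),'in tool',m@X,m@Y)
E
```

```text
port [0.59584317 0.19922128] 0.05637168553174833 2.8579784081833957 hole [0.59600797 0.19922639] 0.029911025356371992 0.009668840770477654
in tool 0.0717684989571056 0.0044224531676517265
bar 0.05686316275560459 0.011457703694770326 2.858271365022219 in tool -0.0007915532869343227 -0.0011785980927145597
bar 0.05493983287668497 0.01107016028719249 2.8582713650222193 in tool 0.0015617331795341098 -0.0011791346007378998
```

Emit:
{"method": "jog_arm", "body": {
  "steps": [
    [[20,2,0],0],
    [[45,4,0],0],
    [[65,5.5,0],0],
    [[71.5,5.5,8],0],
    [[71.5,5.5,20],0],
    [[71.5,5.5,30],0],
    [[71.5,5.5,33],0],
    [[71.5,5.5,33],0]
  ]
}}

```text
t: 6.95
tcp_pos: [0.5968, 0.2001, 0.3562]
orientation: [-3.141, -0.0, 2.858]
ft_force: [0.1, 0.0, -3.0]
grip_width: 0.126
grasp_force: 59.1
```

```bash
python3 - <<'E'
from h import *
o=manip.get_obs();C=cam('wrist');a=manip.get_image('wrist');b=manip.get_image('scene');print(o['tcp_pos'],o['orientation'],o['ft_force'],o['ft_torque'])
p=w2px('scene',[[.596,.1995,.139]])[0];print(p);x,y=p.astype(int)
s=cv2.resize(b[y-40:y+40,x-40:x+40],(400,400),interpolation=cv2.INTER_CUBIC)
w=cv2.resize(a[120:320,220:420],(400,400),interpolation=cv2.INTER_CUBIC)
cv2.imwrite('pics/w3.png',np.hstack([w,s]))
E
```

```text
[0.59683021 0.20008372 0.35620355] [-3.14136815e+00 -3.99322257e-04  2.85815891e+00] [ 0.10494417  0.03060141 -2.99201439] [-0.00496754 -0.01470082 -0.00445994]
[450.32957621 161.9636155 ]
```

View pics/w3.png

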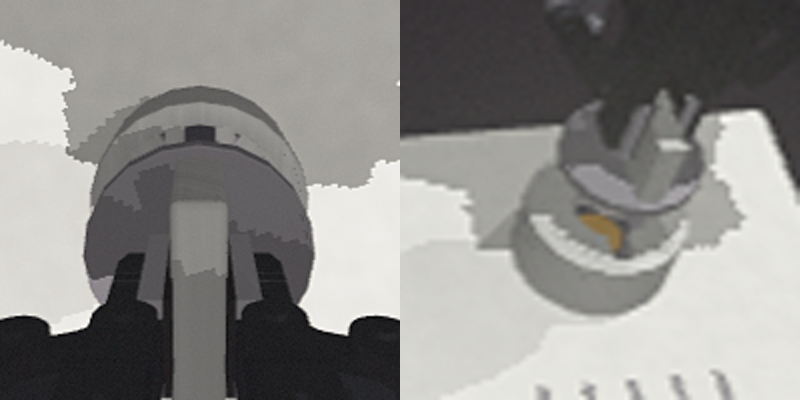

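The wrist crop shows the bar's centre (199) and the far notch (200.5) in line to within about 0.4 mm, and the scene view shows the lamp just above the collar. I'll lower it gently.

Emit:
{"method": "jog_arm", "body": {
  "steps": [
    [[0,0.3,3],0],
    [[0,0.3,6],0],
    [[0,0.3,9],0],
    [[0,0.3,11],0],
    [[0,0.3,12],0],
    [[0,0.3,12],0]
  ]
}}

```text
t: 7.8
tcp_pos: [0.5966, 0.2006, 0.3446]
orientation: [-3.142, -0.0, 2.859]
ft_force: [0.4, -0.4, -3.0]
grip_width: 0.13
grasp_force: 59.1
```

Still free, with the stem about 6 mm in. I'll carry on through the rim in small steps.

Emit:
{"method": "jog_arm", "body": {
  "steps": [
    [[0,0,2],0],
    [[0,0,3.5],0],
    [[0,0,5],0],
    [[0,0,6],0],
    [[0,0,6],0]
  ]
}}

```text
t: 8.43
tcp_pos: [0.5966, 0.2006, 0.3386]
orientation: [-3.141, -0.0, 2.859]
ft_force: [0.7, 0.3, -2.2]
grip_width: 0.131
grasp_force: 59.1
```

Emit:
{"method": "jog_arm", "body": {
  "steps": [
    [[0,0,1.5],0],
    [[0,0,3],0],
    [[0,0,4.5],0],
    [[0,0,5],0],
    [[0,0,5],0]
  ]
}}

```text
t: 9.05
tcp_pos: [0.5966, 0.2006, 0.3336]
orientation: [-3.142, 0.0, 2.859]
ft_force: [-0.1, -0.1, -3.0]
grip_width: 0.13
grasp_force: 59.1
```

Emit:
{"method": "jog_arm", "body": {
  "steps": [
    [[0,0,1],0],
    [[0,0,2],0],
    [[0,0,3],0],
    [[0,0,3],0],
    [[0,0,3],0]
  ]
}}

```text
t: 9.68
tcp_pos: [0.5966, 0.2006, 0.331]
orientation: [3.142, 0.0, 2.859]
ft_force: [-1.2, -0.0, 2.1]
grip_width: 0.127
grasp_force: 59.7
```

Emit:
{"method": "jog_arm", "body": {
  "steps": [
    [[0,0,1],0],
    [[0,0,2],0],
    [[0,0,3],0],
    [[0,0,4],0],
    [[0,0,4],0],
    [[0,0,4],0]
  ]
}}

```text
t: 10.42
tcp_pos: [0.5966, 0.2007, 0.3276]
orientation: [3.142, 0.001, 2.859]
ft_force: [-2.2, -1.8, 8.1]
grip_width: 0.13
grasp_force: 60.7
```

```bash
cat > r.py <<'E'
from h import *
o=manip.get_obs();y=o['orientation'][2]
print('turn %.1f deg z %.2f mm'%(np.degrees(2.859-y),o['tcp_pos'][2]*1e3),'xy',o['tcp_pos'][:2].round(4),'F',o['ft_force'].round(1),'T',o['ft_torque'].round(3),'q7eff',o['joint_efforts'][6].round(3),'t',o['t'],o['grip_width'].round(3))
E
python3 r.py
```

```text
Traceback (most recent call last):
  File "r.py", line 3, in <module>
    print('turn %.1f deg z %.2f mm'%(np.degrees(2.859-y),o['tcp_pos'][2]*1e3),'xy',o['tcp_pos'][:2].round(4),'F',o['ft_force'].round(1),'T',o['ft_torque'].round(3),'q7eff',o['joint_efforts'][6].round(3),'t',o['t'],o['grip_width'].round(3))
                                                                                                                                                                                                                      ^^^^^^^^^^^^^^^^^^^^^
AttributeError: 'float' object has no attribute 'round'
```

Emit:
{"method": "jog_arm", "body": {
  "steps": [
    [[0,0,0.7],0],
    [[0,0,0.7],0.04],
    [[0,0,0.7],0.08],
    [[0,0,0.7],0.12],
    [[0,0,0.7],0.16],
    [[0,0,0.7],0.2],
    [[0,0,0.7],0.2]
  ]
}}

```text
t: 11.3
tcp_pos: [0.597, 0.201, 0.3274]
orientation: [3.14, 0.002, 2.658]
ft_force: [-0.8, -1.6, 9.2]
grip_width: 0.127
grasp_force: 60.8
```

```bash
python3 r.py
```

```text
Traceback (most recent call last):
  File "r.py", line 3, in <module>
    print('turn %.1f deg z %.2f mm'%(np.degrees(2.859-y),o['tcp_pos'][2]*1e3),'xy',o['tcp_pos'][:2].round(4),'F',o['ft_force'].round(1),'T',o['ft_torque'].round(3),'q7eff',o['joint_efforts'][6].round(3),'t',o['t'],o['grip_width'].round(3))
                                                                                                                                                                                                                      ^^^^^^^^^^^^^^^^^^^^^
AttributeError: 'float' object has no attribute 'round'
```

```bash
sed -i "s/o\['joint_efforts'\]\[6\].round(3)/round(float(o['joint_efforts'][6]),3)/; s/o\['grip_width'\].round(3)/round(float(o['grip_width']),3)/" r.py; python3 r.py
```

```text
turn 11.5 deg z 327.35 mm xy [0.597 0.201] F [-0.8 -1.6  9.2] T [-0.432  0.482 -0.056] q7eff -0.085 t 11.3 0.127
```

Emit:
{"method": "jog_arm", "body": {
  "steps": [
    [[0,0,0.2],0.04],
    [[0,0,0.2],0.08],
    [[0,0,0.2],0.12],
    [[0,0,0.2],0.16],
    [[0,0,0.2],0.2],
    [[0,0,0.2],0.24],
    [[0,0,0.2],0.24]
  ]
}}

```text
t: 12.18
tcp_pos: [0.5973, 0.2012, 0.3274]
orientation: [3.138, 0.002, 2.419]
ft_force: [-1.2, -0.5, 9.1]
grip_width: 0.126
grasp_force: 60.8
```

```bash
python3 r.py
```

```text
turn 25.2 deg z 327.37 mm xy [0.5973 0.2012] F [-1.2 -0.5  9.1] T [-0.271  0.198 -0.012] q7eff -0.084 t 12.175 0.126
```

Emit:
{"method": "jog_arm", "body": {
  "steps": [
    [[0,0,0],0.04],
    [[0,0,0],0.08],
    [[0,0,0],0.12],
    [[0,0,0],0.16],
    [[0,0,0],0.2],
    [[0,0,0],0.23],
    [[0,0,0],0.23]
  ]
}}

```text
t: 13.05
tcp_pos: [0.5976, 0.2013, 0.3274]
orientation: [3.137, 0.001, 2.189]
ft_force: [-0.5, -1.6, 9.0]
grip_width: 0.128
grasp_force: 60.8
```

```bash
python3 r.py
```

```text
turn 38.4 deg z 327.45 mm xy [0.5976 0.2013] F [-0.5 -1.6  9. ] T [-0.206  0.071  0.002] q7eff -0.076 t 13.05 0.128
```

Emit:
{"method": "jog_arm", "body": {
  "steps": [
    [[0,0,0],0.02],
    [[0,0,0],0.03],
    [[0,0,0],0.03]
  ]
}}

```text
t: 13.42
tcp_pos: [0.5976, 0.2013, 0.3275]
orientation: [3.137, 0.001, 2.159]
ft_force: [0.4, -0.8, 8.8]
grip_width: 0.128
grasp_force: 60.8
```

```bash
python3 r.py
```

```text
turn 40.1 deg z 327.46 mm xy [0.5976 0.2013] F [ 0.4 -0.8  8.8] T [-0.212  0.055  0.05 ] q7eff -0.058 t 13.425 0.128
```

Emit:
{"method": "jog_arm", "body": {
  "steps": [
    [[0,0,0],0.013],
    [[0,0,0],0.026],
    [[0,0,0],0.026]
  ]
}}

```text
t: 13.8
tcp_pos: [0.5976, 0.2012, 0.3275]
orientation: [3.137, 0.001, 2.133]
ft_force: [0.2, -0.1, 9.4]
grip_width: 0.13
grasp_force: 60.8
```

```bash
python3 r.py
```

```text
turn 41.6 deg z 327.47 mm xy [0.5976 0.2012] F [ 0.2 -0.1  9.4] T [-0.28   0.072  0.027] q7eff -0.058 t 13.8 0.13
```

Emit:
{"method": "jog_arm", "body": {
  "steps": [
    [[0,0,0],0.013],
    [[0,0,0],0.026],
    [[0,0,0],0.026]
  ]
}}

```text
t: 14.18
tcp_pos: [0.5977, 0.2013, 0.3275]
orientation: [3.137, 0.001, 2.107]
ft_force: [0.3, 0.2, 9.6]
grip_width: 0.128
grasp_force: 60.8
```

```bash
python3 r.py
```

```text
turn 43.1 deg z 327.46 mm xy [0.5977 0.2013] F [0.3 0.2 9.6] T [-0.214  0.012  0.015] q7eff -0.065 t 14.175 0.128
```

Emit:
{"method": "jog_arm", "body": {
  "steps": [
    [[0,0,0.1],0.013],
    [[0,0,0.1],0.026],
    [[0,0,0.1],0.026]
  ]
}}

```text
t: 14.55
tcp_pos: [0.5977, 0.2013, 0.3274]
orientation: [3.137, 0.0, 2.081]
ft_force: [-0.6, -1.5, 9.3]
grip_width: 0.125
grasp_force: 60.8
```

```bash
python3 r.py
```

```text
turn 44.6 deg z 327.41 mm xy [0.5977 0.2013] F [-0.6 -1.5  9.3] T [-0.231  0.046  0.012] q7eff -0.071 t 14.55 0.125
```

Emit:
{"method": "jog_arm", "body": {
  "steps": [
    [[0,0,0.1],0.013],
    [[0,0,0.1],0.026],
    [[0,0,0.1],0.026]
  ]
}}

```text
t: 14.92
tcp_pos: [0.5977, 0.2013, 0.3273]
orientation: [3.136, 0.0, 2.055]
ft_force: [0.2, -0.1, 9.2]
grip_width: 0.126
grasp_force: 60.8
```

```bash
python3 r.py
```

```text
turn 46.1 deg z 327.34 mm xy [0.5977 0.2013] F [ 0.2 -0.1  9.2] T [-0.263  0.023  0.051] q7eff -0.071 t 14.925 0.126
```

Emit:
{"method": "jog_arm", "body": {
  "steps": [
    [[0,0,0.1],0.013],
    [[0,0,0.1],0.026],
    [[0,0,0.1],0.026]
  ]
}}

```text
t: 15.3
tcp_pos: [0.5977, 0.2012, 0.3273]
orientation: [3.136, 0.0, 2.029]
ft_force: [-0.7, -0.9, 10.2]
grip_width: 0.128
grasp_force: 60.9
```

```bash
python3 r.py
```

```text
turn 47.6 deg z 327.28 mm xy [0.5977 0.2012] F [-0.7 -0.9 10.2] T [-0.224  0.058  0.071] q7eff -0.081 t 15.3 0.128
```

Emit:
{"method": "jog_arm", "body": {
  "steps": [
    [[0,0,0.1],0.013],
    [[0,0,0.1],0.026],
    [[0,0,0.1],0.026]
  ]
}}

```text
t: 15.68
tcp_pos: [0.5977, 0.2012, 0.3272]
orientation: [3.136, 0.0, 2.003]
ft_force: [-0.4, -1.4, 9.3]
grip_width: 0.13
grasp_force: 60.9
```

```bash
python3 r.py
```

```text
turn 49.0 deg z 327.20 mm xy [0.5977 0.2012] F [-0.4 -1.4  9.3] T [-0.274  0.09   0.067] q7eff -0.088 t 15.675 0.13
```

Emit:
{"method": "jog_arm", "body": {
  "steps": [
    [[0,0,0.1],0.013],
    [[0,0,0.1],0.026],
    [[0,0,0.1],0.026]
  ]
}}

```text
t: 16.05
tcp_pos: [0.5977, 0.2012, 0.3271]
orientation: [3.136, 0.0, 1.977]
ft_force: [-0.3, -0.7, 10.2]
grip_width: 0.131
grasp_force: 60.9
```

```bash
python3 r.py
```

```text
turn 50.5 deg z 327.10 mm xy [0.5977 0.2012] F [-0.3 -0.7 10.2] T [-0.269  0.016  0.07 ] q7eff -0.081 t 16.05 0.131
```

Emit:
{"method": "jog_arm", "body": {
  "steps": [
    [[0,0,0.1],0.013],
    [[0,0,0.1],0.026],
    [[0,0,0.1],0.026]
  ]
}}

```text
t: 16.42
tcp_pos: [0.5977, 0.2012, 0.3271]
orientation: [3.136, 0.0, 1.951]
ft_force: [0.3, -0.5, 10.9]
grip_width: 0.136
grasp_force: 61.0
```

```bash
python3 r.py
```

```text
turn 52.0 deg z 327.06 mm xy [0.5977 0.2012] F [ 0.3 -0.5 10.9] T [-0.247  0.057  0.107] q7eff -0.124 t 16.425 0.136
```

Emit:
{"method": "jog_arm", "body": {
  "steps": [
    [[0,0,0],0.009],
    [[0,0,0],0.017],
    [[0,0,0],0.017]
  ]
}}

```text
t: 16.8
tcp_pos: [0.5977, 0.2012, 0.327]
orientation: [3.136, -0.0, 1.934]
ft_force: [-0.2, -1.6, 9.4]
grip_width: 0.129
grasp_force: 61.0
```

```bash
python3 r.py
```

```text
turn 53.0 deg z 327.03 mm xy [0.5977 0.2012] F [-0.2 -1.6  9.4] T [-0.29   0.077  0.162] q7eff -0.15 t 16.8 0.129
```

Emit:
{"method": "jog_arm", "body": {
  "steps": [
    [[0,0,0],0.006],
    [[0,0,0],0.012],
    [[0,0,0],0.012]
  ]
}}

```text
t: 17.18
tcp_pos: [0.5977, 0.2012, 0.327]
orientation: [3.136, -0.0, 1.922]
ft_force: [-0.1, -1.1, 9.9]
grip_width: 0.133
grasp_force: 60.9
```

```bash
python3 r.py; python3 r.py
```

```text
turn 53.7 deg z 327.03 mm xy [0.5977 0.2012] F [-0.1 -1.1  9.9] T [-0.275  0.036  0.15 ] q7eff -0.176 t 17.175 0.133
turn 53.7 deg z 327.03 mm xy [0.5977 0.2012] F [-0.1 -1.1  9.9] T [-0.275  0.036  0.15 ] q7eff -0.176 t 17.175 0.133
```

The torque is climbing steeply, about 0.1 Nm over 2 degrees, with steady vertical force. A pin is therefore on the stop, with roughly 0.7 mm of cushion squeeze. I'll ease off the downward press before letting go.

Emit:
{"method": "jog_arm", "body": {
  "steps": [
    [[0,0,-0.4],0],
    [[0,0,-0.8],0],
    [[0,0,-0.8],0],
    [[0,0,-0.8],0]
  ]
}}

```text
t: 17.68
tcp_pos: [0.5978, 0.2011, 0.3271]
orientation: [3.137, -0.0, 1.922]
ft_force: [0.9, -0.7, 6.6]
grip_width: 0.133
grasp_force: 60.4
```

```bash
python3 r.py
```

```text
turn 53.7 deg z 327.07 mm xy [0.5978 0.2011] F [ 0.9 -0.7  6.6] T [-0.061 -0.383  0.144] q7eff -0.159 t 17.675 0.133
```

Emit:
{"method": "jog_arm", "body": {
  "steps": [
    [[0,0,-0.5],0],
    [[0,0,-1],0],
    [[0,0,-1.5],0],
    [[0,0,-1.5],0],
    [[0,0,-1.5],0]
  ]
}}

```text
t: 18.3
tcp_pos: [0.5978, 0.2011, 0.3273]
orientation: [3.138, -0.001, 1.922]
ft_force: [5.8, 2.9, -1.7]
grip_width: 0.128
grasp_force: 59.0
```

```bash
python3 r.py
```

```text
turn 53.7 deg z 327.30 mm xy [0.5978 0.2011] F [ 5.8  2.9 -1.7] T [ 0.4   -1.472  0.152] q7eff -0.124 t 18.3 0.128
```

Emit:
{"method": "jog_arm", "body": {
  "steps": [
    [[0,0,0],0.01],
    [[0,0,0],0.01],
    [[0,0,0],0.01]
  ]
}}

```text
t: 18.68
tcp_pos: [0.5978, 0.2011, 0.3273]
orientation: [3.138, -0.001, 1.912]
ft_force: [5.5, 2.7, -2.4]
grip_width: 0.13
grasp_force: 59.2
```

```bash
python3 r.py
```

```text
turn 54.2 deg z 327.30 mm xy [0.5978 0.2011] F [ 5.5  2.7 -2.4] T [ 0.342 -1.445  0.195] q7eff -0.208 t 18.675 0.13
```

Emit:
{"method": "jog_arm", "body": {
  "steps": [
    [[0,0,1],0],
    [[0,0,2],0],
    [[0,0,3],0],
    [[0,0,3.5],0],
    [[0,0,3.5],0],
    [[0,0,3.5],0]
  ]
}}

```text
t: 19.42
tcp_pos: [0.5976, 0.2012, 0.3264]
orientation: [3.136, -0.0, 1.912]
ft_force: [1.9, -0.9, 13.2]
grip_width: 0.128
grasp_force: 61.7
```

```bash
python3 r.py
```

```text
turn 54.3 deg z 326.36 mm xy [0.5976 0.2012] F [ 1.9 -0.9 13.2] T [-0.155 -0.587  0.182] q7eff -0.167 t 19.425 0.128
```

Emit:
{"method": "jog_arm", "body": {
  "steps": [
    [[0,0,-0.8],0],
    [[0,0,-1.6],0],
    [[0,0,-2.2],0],
    [[0,0,-2.4],0],
    [[0,0,-2.4],0],
    [[0,0,-2.4],0]
  ]
}}

```text
t: 20.18
tcp_pos: [0.5977, 0.2011, 0.3271]
orientation: [3.137, -0.001, 1.912]
ft_force: [5.2, 1.1, 4.1]
grip_width: 0.13
grasp_force: 60.0
```

```bash
python3 r.py
```

```text
turn 54.3 deg z 327.07 mm xy [0.5977 0.2011] F [5.2 1.1 4.1] T [ 0.263 -1.359  0.197] q7eff -0.155 t 20.175 0.13
```

Emit:
{"method": "jog_arm", "body": {
  "steps": [
    [[0,0,0],0],
    [[0,0,0],0],
    [[0,0,0],0],
    [[0,0,0],0]
  ],
  "hand": 0
}}

```text
t: 20.68
tcp_pos: [0.5963, 0.2004, 0.326]
orientation: [-3.14, 0.0, 1.912]
ft_force: [-0.1, 0.7, -0.3]
grip_width: 0.5
grasp_force: 0.0
```

```bash
python3 r.py
```

```text
turn 54.3 deg z 326.01 mm xy [0.5963 0.2004] F [-0.1  0.7 -0.3] T [ 0.057  0.02  -0.023] q7eff -0.001 t 20.675 0.5
```

Emit:
{"method": "jog_arm", "body": {
  "steps": [
    [[0,0,-15],0],
    [[0,0,-40],0],
    [[0,0,-70],0],
    [[0,0,-100],0],
    [[0,0,-120],0],
    [[0,0,-120],0],
    [[0,0,-120],0]
  ]
}}

```text
t: 21.55
tcp_pos: [0.5963, 0.2003, 0.4459]
orientation: [-3.141, 0.0, 1.912]
ft_force: [-0.7, -0.2, 0.0]
grip_width: 0.5
grasp_force: 0.0
```

```bash
python3 r.py; python3 - <<'E'
from h import *
C=cam('wrist');a=manip.get_image('wrist');np.savez('w4.npz',K=C[0],r=C[1],t=C[2])
cv2.imwrite('pics/w4r.png',a);p=w2px('',[.5968,.2003,.18],C)[0].astype(int);print(p)
x,y=p-60;print(x,y);cv2.imwrite('pics/w4.png',cv2.resize(a[y:y+120,x:x+120],(600,600),interpolation=cv2.INTER_CUBIC))
E
```

```text
turn 54.3 deg z 445.94 mm xy [0.5963 0.2003] F [-0.7 -0.2  0. ] T [ 0.003 -0.008  0.037] q7eff 0.002 t 21.55 0.5
[321 202]
261 142
```

View pics/w4.png

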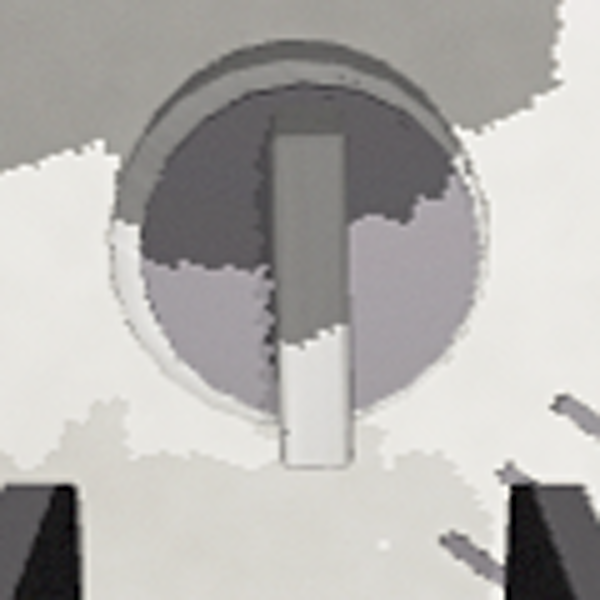

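The lamp sits concentric and level in the collar. Its bar runs from (310,133) to (317,465) in the crop, about 1 degree back from the tool's final angle, which is still on the cushion. The fingers are clear, so I'm handing in.

```bash
python3 -c "
from workcell import manip
print(manip.job_done())"
```

```text
the job is handed in; nothing more can be done
None
```

I fitted the lamp in the port, turned it clockwise about 53° onto the cushioned stop, released it and handed the job in. The hand-in returned no verdict; I judged the stop contact from the rise in turning torque, since the interlock can't be read directly.

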